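Fit the right spacer to clamp a glass cell in its holder

ROBOT

A 7-joint arm with a two-finger parallel gripper is mounted at the origin on a cart in front of the work surface, level with it; the furniture and walls round the work are solid. World frame = base frame: x ahead of the robot, y to its left, z up, the work surface at z = 0. Lengths are in m, angles in rad, forces in N, time in s.
With the tool pointing down it reaches from about 0.425 to 0.925 m from the base axis. Payload 6.8 kg.
Tool frame: the origin (TCP) lies midway between the tips of the shut fingers; the grasp point (between the pads) lies 19 mm behind it; z points along the fingers, y is the line along which they close (so a half turn about z gives the same grasp; the last joint's range is limited). The gripper opens to 85 mm and grips with 20 to 120 N. Pads are 22 mm wide; open, the fingers measure 114 mm over their backs; the gripper's body (76 mm by 85 mm) begins 54 mm behind the grasp point. The pads swing forward as they close: fully open they stand 13 mm farther back than shut.
Start: joints at [1.108, 0.477, 0.022, 1.555, -0.011, 1.109, -0.083], TCP at [0.235, -0.633, 0.201] pointing down, gripper open.
Joint ranges: [-2.96, 2.96], [-0.34, 2.1], [-1.41, 1.46], [0.24, 2.44], [-1.37, 4.51], [0.17, 1.92], [-2.96, 2.96]. Speed limits (rad/s): [2.39, 2.39, 3.14, 3.14, 3.14, 3.14, 3.14].

INTERFACE

Orientations are given as a unit quaternion [w, x, y, z].
In Python, from station import * gives the robot as it stands.
- The arm moves only by the shell command python3 -m creep 'ROWS' [FORCE]. ROWS is JSON, a list of rows, each a list of 7 numbers: the gripper command: -1 is shut, 1 is fully open, values between are in proportion, then the shift along the world's x, y, z in mm, then the turn, a rotation vector about the world's x, y, z in rad. A call has 1 to 5 rows; each row shifts and turns the commanded pose from where the row before left it; what a row does not reach is not made up. A row lasts 1/8 s, in which the tool goes at most 62.5 mm and 10.7 degrees, less where a joint would pass 70% of its speed; a pose out of reach is approached as far as the arm can. A call is refused whole if a number of a shift passes 62.5 or a number of a turn 0.188, either way. A call with a gripper value outside its range is refused whole. The fingers move at their own pace and stop on an object; FORCE is the grip in N (left out, the last holds). Time passes only in rows, so rows that do not move let the fingers close. It gives the time, the measured TCP pose, the force, the opening and the grip force at its end, in the units of the state.
- get_obs(): the state, without advancing time (a new reading comes with each control period).
- read_camera(name): name is "scene" or "top" or "wrist"; returns (picture, depth): 384x512x3 uint8, red, green, blue; 384x512 float32, m along the optical axis (not along the pixel's ray), 0 where there is no reading.
- camera_params(name): a dict with "intrinsics" (3x3 intrinsics, pixels), "k1" (the pictures are not rectified: a ray, as slopes to the right and down, at radius r is drawn at 1 + k1 r^2 times it, then the intrinsics apply), "cam_to_world" (4x4, takes a point from camera to world coordinates); the wrist camera has in their place "mount" (4x4, takes a point from camera to tool coordinates, whose origin is the TCP and whose axes are the flange's). Camera axes: x right, y up, looking along -z (the intrinsics and any distortion apply to the point x, -y, -z); pixel columns grow to the right and rows downward; lengths in m; the calibration is good to about 2 mm. A picture is of the moment at which its call begins: read the wrist's pose just before it. camera_params takes no time and is no camera call.
- hand_in(): hands the job in; it is judged then, once.
The state is a dict: "t": time; "q": joint angles; "joint_vel": joint speeds; "joint_torque": joint torques, N m; "eef_pos": TCP position; "tool_rot": TCP orientation; "contact_force": force on the tool from outside, world axes, zero at the start; "torque": the same for the moment, N m; "gripper_width": opening from 0.0 (shut) to 1.0 (fully open); "grasp_force": force on a finger pad.
Only numpy, scipy, OpenCV 4.12 (cv2) and the standard library are available. Lean on these libraries where they do the work, as an engineer would, in place of code of your own. Each camera call takes 0.05 s, during which the arm holds its last target. There are 200 camera calls.

TASK

The glass cell is loose in its holder. Try the three fork spacers from the wooden stand in the gap between the cell and the sprung jaw until you find one that slides right down to the bed and pushes the jaw back, so that the spring holds the cell against the end plate: a spacer that drops in without moving the jaw is too thin, and one that will not go down under a gentle push is too thick and must not be forced, or the glass breaks. Leave the right spacer upright in the gap and the two others back in their own slots, with the cell in its place and the other things on the bench undisturbed.

Things in the scene. Friction and masses are not known exactly. Their poses are not given: they have to be found in the camera images.
- holder: fixed cell holder: aluminium rail 64 x 190 mm, black bed 20 mm above the bench. Origin: centre of the underside; long axis y, z up. On the bed from +y to -y: fixed end plate (top 59 mm up), glass cell, the gap (open at both sides in x), sprung steel jaw, clamped carriage. Press on it with 60 N at most. The free gap differs each time, 7 to 18 mm, and no pose here tells it
- gap (a point): foot of the cell's end face that bounds the gap, mid-width, on the bed (20 mm up); axes as the holder's. The gap runs from here along -y. The glass face cannot yield, only the jaw opposite does, so a spacer goes in with its +y flank just clear of the glass: its centre at y = -(half its thickness + about 1 mm)
- jaw (a joint): how far the sprung jaw is pushed back along the holder's -y, m: 0 at rest, solid stop at 0.006; 0.35 N/mm, 0.7 N at rest. Plate 50 mm wide, upright to 55 mm above the bench, then a lip flares 25 deg away (top 71 mm). A spacer up to 6 mm thicker than the free gap rides down the lip under less than 6 N; a thicker one stops 28 mm or more above the bed
- cell: empty thick-walled clear glass cell, 0.3 kg, 40 wide (x), 60 long (y), 36 high, loose within 1 mm of the end plate under four steel clips (60 mm up) that keep it down; its top is 56 mm above the bench, with two white stoppers 7 mm high. Origin: centre of its underside. Pressed with over 40 N it breaks; a spacer wedged in too narrow a gap presses on the glass with 2 to 3 times the downward push
- cell_seat (a point): where the cell's origin belongs: on the bed, cell against the end plate
- stand: fixed beech stand 192 (x) x 54 (y) x 36 mm with three slots in a row along x, 60 mm apart, 28 mm deep (floor 8 mm above the bench), each 47 to 49 mm long in x and 2.5 mm wider than its spacer in y. Origin: centre of the underside
- spacer_12: loose aluminium fork spacer, 12 mm thick (its y), 44 wide (x), green grip tab, upright in its slot. Origin: centre of the underside, z up. Two legs, feet rounded 4.5 mm, and a bridge reach 40 mm up; the tab, 30 wide (x), 12 thick (y), from 40 to 80 mm: grip across its 12 mm, about 66 mm above the origin. Fits either way round. 50 to 130 g
- slot_12 (a point): middle of the floor of the 12 mm spacer's slot: where that spacer's origin stands when it is in the stand
- spacer_16: loose aluminium fork spacer, 16 mm thick (its y), 44 wide (x), blue grip tab, upright in its slot. Origin: centre of the underside, z up. Two legs, feet rounded 4.5 mm, and a bridge reach 40 mm up; the tab, 30 wide (x), 12 thick (y), from 40 to 80 mm: grip across its 12 mm, about 66 mm above the origin. Fits either way round. 50 to 130 g
- slot_16 (a point): middle of the floor of the 16 mm spacer's slot: where that spacer's origin stands when it is in the stand
- spacer_20: loose aluminium fork spacer, 20 mm thick (its y), 44 wide (x), red grip tab, upright in its slot. Origin: centre of the underside, z up. Two legs, feet rounded 4.5 mm, and a bridge reach 40 mm up; the tab, 30 wide (x), 12 thick (y), from 40 to 80 mm: grip across its 12 mm, about 66 mm above the origin. Fits either way round. 50 to 130 g
- slot_20 (a point): middle of the floor of the 20 mm spacer's slot: where that spacer's origin stands when it is in the stand
- beaker: clear plastic beaker, 62 mm across, 70 high, a bystander; origin: centre of its underside
- timer: white bench timer 66 x 66 x 22 mm, a bystander; origin: centre of its underside
- vial_1: small glass vial with a black cap, 22 mm across, 54 high, a bystander; origin: centre of its underside
Mind the look-alikes: they are no part of the job. What is shaped like the spacer_20 but green is not meant.

How it is judged:
By the outcome, as a careful person would: the job done as asked, in the order asked, and still so for the second after the job is handed in, with the robot touching nothing.
It also fails if it takes over 72 s, if anything falls off the work surface, if the arm or the gripper's body presses on something with over 40 N, if the wrist force passes 120 N, or if a joint passes its speed limit or range.

## Working session

There is one attempt and no reset: what is moved stays moved. The work goes in short steps, Python scripts to look and compute and a shell command to move; the robot and the scene stay as the last step left them, time stands still between calls to the robot, and variables do not carry over. Pictures are saved under pics/ and viewed, at most 10 in all, crops included, and the job is handed in when it is done.

```bash
ls; mkdir -p pics
python3 - <<'E'
from station import *
import cv2,numpy as np
o=get_obs();print({k:np.round(v,3).tolist() for k,v in o.items()})
for n in("scene","top"):
    p,d=read_camera(n);np.savez(f'{n}.npz',p=p,d=d);cv2.imwrite(f'pics/{n}0.png',p[:,:,::-1]);c=camera_params(n);print(n,c)
print(camera_params("wrist"))
E
```

```text
pics
{'t': 0.0, 'q': [1.108, 0.478, 0.022, 1.556, -0.012, 1.109, -0.083], 'joint_vel': [-0.001, 0.0, 0.001, 0.002, 0.001, -0.002, 0.0], 'joint_torque': [-0.0, -59.645, 1.607, -28.12, 0.012, 0.009, -0.0], 'eef_pos': [0.234, -0.632, 0.2], 'tool_rot': [-0.001, 0.984, 0.176, -0.0], 'contact_force': [-0.285, -0.359, 0.788], 'torque': [0.021, 0.016, -0.073], 'grasp_force': 0.0, 'gripper_width': 1.0}
scene {'intrinsics': array([[408.67608351,   0.        , 250.31476144],
       [  0.        , 408.67608351, 183.01273115],
       [  0.        ,   0.        ,   1.        ]]), 'k1': -0.0028825647932349046, 'cam_to_world': array([[-0.86926095,  0.30255781, -0.3909529 , -0.02790215],
       [-0.49430088, -0.54349451,  0.67843964,  0.78875057],
       [-0.00721355,  0.78298946,  0.62199315,  0.86651386],
       [ 0.        ,  0.        ,  0.        ,  1.        ]])}
top {'intrinsics': array([[434.76733333,   0.        , 259.06050946],
       [  0.        , 434.76733333, 188.16527778],
       [  0.        ,   0.        ,   1.        ]]), 'k1': -0.033695603052197674, 'cam_to_world': array([[-2.04217
[... 174 characters left out ...]
-03,  1.97327632e-01,  9.80333562e-01,
         1.50148336e+00],
       [ 0.00000000e+00,  0.00000000e+00,  0.00000000e+00,
         1.00000000e+00]])}
{'intrinsics': array([[290.78172263,   0.        , 254.11804396],
       [  0.        , 290.78172263, 193.46884868],
       [  0.        ,   0.        ,   1.        ]]), 'k1': -0.03693295462847441, 'mount': array([[-9.06099997e-05,  9.64647013e-01,  2.63545312e-01,
         6.59615988e-02],
       [ 9.99999894e-01,  2.06104535e-04, -4.10586448e-04,
        -4.00801414e-04],
       [-4.50388875e-04,  2.63545247e-01, -9.64646930e-01,
        -1.72904709e-01],
       [ 0.00000000e+00,  0.00000000e+00,  0.00000000e+00,
         1.00000000e+00]])}
```

View pics/scene0.png

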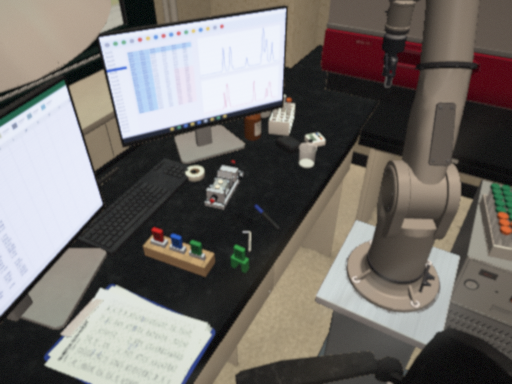

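View pics/top0.png

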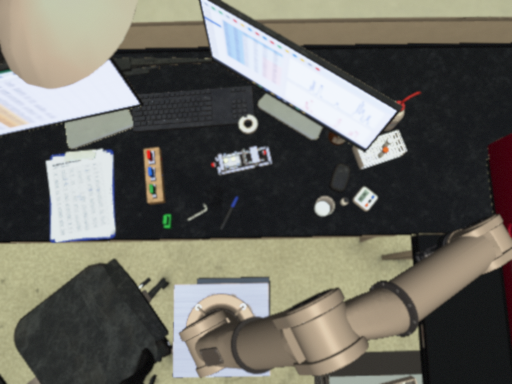

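The images show the stand at top px (152,175) with tabs red (150,156), blue (151,172), green (151,188). The green decoy is at (167,221), and the holder is at (242,160) with the monitor behind it.

```bash
cat > h.py <<'E'
import numpy as np,cv2
from station import *
def ray(cam,uv,T=None):
    c=camera_params(cam);K=c["intrinsics"];k=c["k1"];T=c["cam_to_world"] if T is None else T
    d=(np.atleast_2d(np.array(uv,float))-[K[0,2],K[1,2]])/[K[0,0],K[1,1]]
    s=d.copy()
    for _ in range(8): s=d/(1+k*(s**2).sum(1,keepdims=True))
    return T[:3,3],np.c_[s[:,0],-s[:,1],-np.ones(len(s))]@T[:3,:3].T
def onz(cam,uv,z,T=None):
    o,r=ray(cam,uv,T);return o+r*((z-o[2])/r[:,2:])
def cloud(cam,p,d,T=None):
    v,u=np.mgrid[:384,:512];o,r=ray(cam,np.c_[u.ravel(),v.ravel()],T)
    return (o+r*d.reshape(-1,1)).reshape(384,512,3)
def wristT():
    from scipy.spatial.transform import Rotation as R
    o=get_obs();w,x,y,z=o["tool_rot"];T=np.eye(4);T[:3,:3]=R.from_quat([x,y,z,w]).as_matrix();T[:3,3]=o["eef_pos"]
    return T@camera_params("wrist")["mount"]
def wshot(n):
    T=wristT();p,d=read_camera("wrist");np.savez(n+'.npz',p=p,d=d,T=T);cv2.imwrite(f'pics/{n}.png',p[:,:,::-1]);return p,d,T
E
python3 - <<'E'
from h import *
for n in("top","scene"):
    f=np.load(n+'.npz');p,d=f['p'],f['d'];P=cloud(n,p,d);h=cv2.cvtColor(p,cv2.COLOR_RGB2HSV)
    H,S,V=h[...,0].astype(int),h[...,1],h[...,2]
    for c,m in dict(red=(H<8)|(H>172),blue=(H>100)&(H<125),green=(H>50)&(H<80),wood=(H>8)&(H<25)).items():
        m=m&(S>110)&(V>60)&(P[...,0]>.35)&(P[...,0]<.9)&(P[...,1]>-.35)&(P[...,1]<.35)
        k,l,st,ce=cv2.connectedComponentsWithStats(m.astype(np.uint8))
        for i in range(1,k):
            if st[i,4]>15: print(n,c,st[i,4],ce[i].round(),np.median(P[l==i],0).round(3))
    m=(P[...,2]>.025)&(P[...,2]<.09)&(P[...,0]>.45)&(P[...,0]<.85)&(P[...,1]>-.2)&(P[...,1]<.05)
    k,l,st,ce=cv2.connectedComponentsWithStats(m.astype(np.uint8))
    for i in range(1,k):
        if st[i,4]>60:
            q=P[l==i];print(n,'tall',st[i],q.mean(0).round(3),q.min(0).round(3),q.max(0).round(3),cv2.minAreaRect(q[:,:2].astype(np.float32)))
m=(P[...,2]>.03)
f=np.load('top.npz');P=cloud('top',f['p'],f['d']);g=(P[...,0]>.35)&(P[...,0]<.95)&(P[...,1]>-.3)&(P[...,1]<.3)&(P[...,2]>.12)
print('high',P[g].min(0),P[g].max(0),[ (y,P[g&(abs(P[...,1]-y)<.02)][:,0].min().round(3)) for y in np.arange(-.28,.3,.04) if (g&(abs(P[...,1]-y)<.02)).any()])
a=cv2.resize(f['p'][135:235,130:290],(800,500),interpolation=cv2.INTER_CUBIC);cv2.imwrite('pics/c1.png',a[:,:,::-1])
E
```

```text
top red 38 [149. 155.] [0.578 0.235 0.086]
top red 19 [212. 164.] [0.556 0.03  0.005]
top blue 36 [150. 171.] [0.522 0.229 0.087]
top blue 56 [234. 201.] [ 0.426 -0.047  0.007]
top green 28 [151. 189.] [0.461 0.223 0.089]
top green 91 [167. 218.] [0.366 0.176 0.041]
top wood 26 [161. 162.] [0.574 0.21  0.023]
top wood 17 [162. 184.] [0.49  0.201 0.024]
top wood 45 [159. 200.] [0.428 0.207 0.026]
top tall [242 147  25  22 292] [ 0.574 -0.119  0.056] [ 0.537 -0.162  0.025] [ 0.607 -0.078  0.076] ((0.5726789236068726, -0.11870983242988586), (0.0836644396185875, 0.068943552672863), 84.48572540283203)
top tall [212 152  30  20 375] [ 0.557 -0.031  0.054] [ 0.526 -0.075  0.025] [0.59  0.026 0.072] ((0.5586605668067932, -0.022536501288414), (0.05818871036171913, 0.10005415976047516), 11.427054405212402)
scene red 136 [157. 233.] [0.581 0.241 0.074]
scene blue 37 [116.  69.] [ 0.882 -0.012  0.386]
scene blue 17 [199. 122.] [ 0.751 -0.207  0.146]
scene blue 19 [185. 126.] [ 0.779 -0.166  0.146]
scene blue 46 [258. 208.] [ 0.429 -0.05   0.005]
scene blue 133 [176. 240.] [0.521 0.235 0.075]
sce
[... 384 characters left out ...]
186035)
high [ 0.59208061 -0.29997644  0.12030301] [0.90492324 0.29999826 0.72468547] [(np.float64(-0.28), np.float64(0.684)), (np.float64(-0.24000000000000002), np.float64(0.713)), (np.float64(-0.2), np.float64(0.74)), (np.float64(-0.16), np.float64(0.766)), (np.float64(-0.12), np.float64(0.794)), (np.float64(-0.07999999999999999), np.float64(0.82)), (np.float64(-0.03999999999999998), np.float64(0.848)), (np.float64(0.0), np.float64(0.874)), (np.float64(0.12000000000000005), np.float64(0.696)), (np.float64(0.16000000000000003), np.float64(0.641)), (np.float64(0.20000000000000007), np.float64(0.612)), (np.float64(0.2400000000000001), np.float64(0.597)), (np.float64(0.28), np.float64(0.592))]
```

View pics/c1.png

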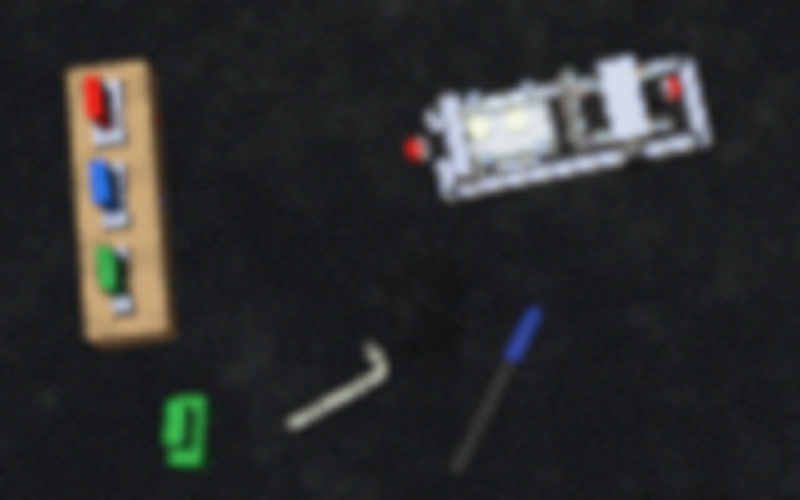

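The crop shows the stand with yaw of roughly 6°, and the holder with its end plate at the left (crop px (450,150)) and the gap near (570,105). I'll move over the holder for a closer look.

```bash
python3 -m creep '[[0,32,52,0,0,0,-0.05],[0,32,52,0,0,0,-0.05],[0,32,52,0,0,0,-0.05],[0,32,52,0,0,0,-0.05],[0,32,52,0,0,0,0]]' 40; python3 -m creep '[[0,32,52,0,0,0,0],[0,32,52,0,0,0,0],[0,32,52,0,0,0,0],[0,32,52,0,0,0,0],[0,30,42,0,0,0,0]]'; python3 -m creep '[[0,5,0,-35,0,0,0],[0,0,0,0,0,0,0]]'
python3 - <<'E'
from h import *
p,d,T=wshot('w1');print(T[:3,3],wristT()[:3,3])
cv2.imwrite('pics/w1b.png',cv2.resize(p[60:360,60:460],(800,600),interpolation=cv2.INTER_CUBIC)[:,:,::-1])
E
```

```text
t: 0.72
eef_pos: [0.3951, -0.371, 0.2011]
tool_rot: [-0.0, 0.997, 0.077, -0.0]
contact_force: [1.0, 0.0, -0.6]
gripper_width: 0.504
grasp_force: 0.0
t: 1.35
eef_pos: [0.5532, -0.1204, 0.2011]
tool_rot: [-0.0, 0.997, 0.078, -0.0]
contact_force: [0.6, -0.8, 0.8]
gripper_width: 0.493
grasp_force: 0.0
t: 1.6
eef_pos: [0.5554, -0.1223, 0.1637]
tool_rot: [-0.001, 0.997, 0.078, -0.003]
contact_force: [0.1, -0.9, 0.6]
gripper_width: 0.499
grasp_force: 0.0
[ 0.62148066 -0.11192444  0.33619409] [ 0.6218121  -0.11290586  0.33798184]
```

View pics/w1b.png

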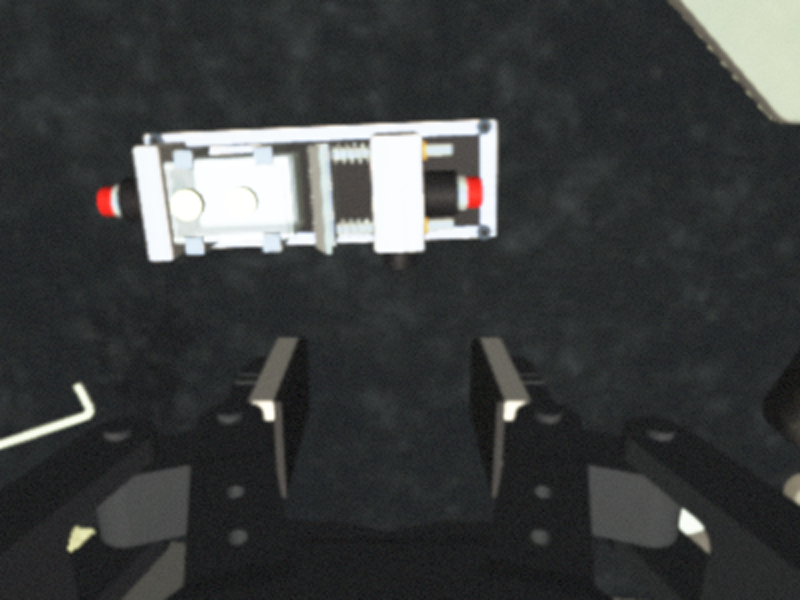

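The view shows the holder with the cell at crop px (240,195). The gap is at about (305,190) and the jaw at (320,195), but it is seen obliquely from the -y side. I'll go right over it and lower for the fine measurement.

```bash
python3 -m creep '[[0,0,50,-30,0,0,0],[0,0,0,0,0,0,0],[0,0,0,0,0,0,0]]'
python3 - <<'E'
from h import *
p,d,T=wshot('w2');print(T[:3,3])
cv2.imwrite('pics/w2b.png',cv2.resize(p[70:270,120:390],(800,592),interpolation=cv2.INTER_CUBIC)[:,:,::-1])
E
```

```text
t: 2.02
eef_pos: [0.5578, -0.0742, 0.1374]
tool_rot: [0.0, 0.997, 0.077, 0.001]
contact_force: [0.3, -0.4, 0.8]
gripper_width: 0.503
grasp_force: 0.0
[ 0.62266059 -0.0636626   0.31039401]
```

View pics/w2b.png

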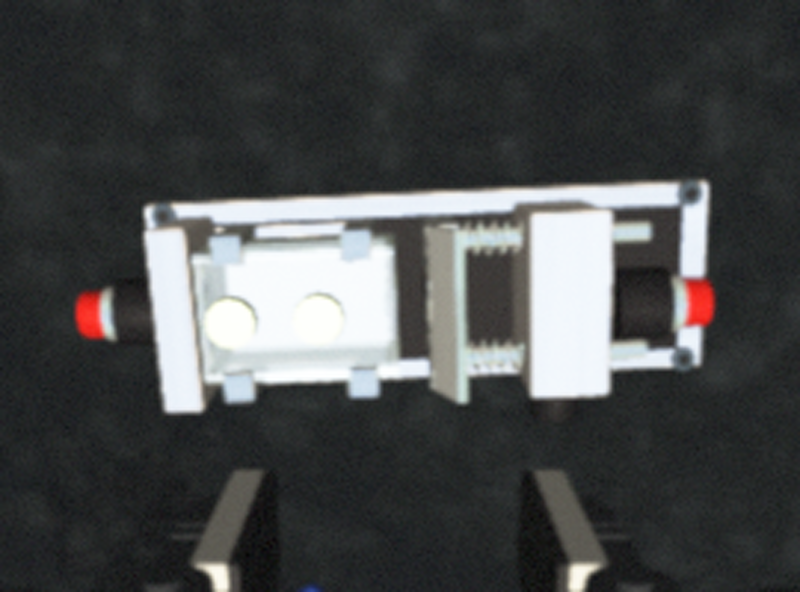

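Run:
```python
from h import *
f=np.load('w2.npz');p,d,T=f['p'],f['d'],f['T']
def pt(c,z): return onz("wrist",[[c[0]/2.963-.33+120,c[1]/2.96-.33+70]],z,T)[0]
L=pt((147,207),.02);Rr=pt((708,182),.02);Q=pt((700,366),.02)
print('rail',L,Rr,Q,np.linalg.norm(L-Rr),np.linalg.norm(Q-Rr))
ax=(L-Rr)/np.linalg.norm(L-Rr);yaw=np.arctan2(-ax[0],ax[1]);print('yaw',np.degrees(yaw))
C=(L+Q)/2;print('centre',C)
X=np.array([np.cos(yaw),np.sin(yaw)]);Y=np.array([-X[1],X[0]])
def loc(c,z): q=pt(c,z)[:2]-C[:2]; return np.round(1000*np.array([q@X,q@Y]),1)
for n,c,z in [('glass top far',(395,235),.056),('glass top near',(399,360),.056),('lip root near',(430,390),.055),('lip root far',(425,228),.055),('liptop far',(464,222),.071),('liptop near',(467,403),.071),('endplate in far',(210,222),.059),('endplate out near',(165,411),.059),('out far',(147,230),.059),('in near',(207,408),.059),('stop1',(230,321),.063),('stop2',(318,320),.063)]: print(n,loc(c,z))
P=cloud("wrist",p,d,T)
v=round(300/2.96+70)
g=cv2.cvtColor(p,cv2.COLOR_RGB2GRAY)
for u in range(236,290,1):
    q=P[v,u]; print(u,round((u-120)*2.963),g[v,u],(1000*np.array([(q[:2]-C[:2])@X,(q[:2]-C[:2])@Y,q[2]])).round(0).tolist(),end=' | ')
```

```text
rail [0.58641595 0.01519278 0.02      ] [ 0.62318643 -0.16813542  0.02      ] [ 0.56097191 -0.18080149  0.02      ] 0.18697940341123764 0.06349075421121496
yaw 11.341433649730604
centre [ 0.57369393 -0.08280435  0.02      ]
glass top far [22.7 11. ]
glass top near [-15.4  11.5]
lip root near [-25.6   2.4]
lip root far [24.3  2.1]
liptop far [27.2 -8.2]
liptop near [-25.2  -7.8]
endplate in far [29.3 64.4]
endplate out near [-27.6  84.1]
out far [27.8 83. ]
in near [-27.2  71.1]
stop1 [ 0.6 60.5]
stop2 [-0.3 34.7]
236 344 250 [4.0, 27.0, 56.0] | 237 347 250 [4.0, 26.0, 56.0] | 238 350 251 [4.0, 25.0, 56.0] | 239 353 251 [4.0, 24.0, 57.0] | 240 356 251 [4.0, 23.0, 56.0] | 241 359 251 [4.0, 23.0, 57.0] | 242 361 251 [4.0, 22.0, 57.0] | 243 364 251 [4.0, 21.0, 56.0] | 244 367 250 [4.0, 20.0, 55.0] | 245 370 250 [4.0, 19.0, 57.0] | 246 373 250 [4.0, 18.0, 57.0] | 247 376 251 [4.0, 17.0, 56.0] | 248 379 250 [4.0, 16.0, 57.0] | 249 382 246 [4.0, 15.0, 56.0] | 250 385 238 [4.0, 15.0, 57.0] | 251 388 231 [4.0, 14.0, 57.0] | 252 391 214 [3.0, 13.0, 56.0] | 253 394 174 [3.0, 12.0, 55.0] | 254 3
[... 450 characters left out ...]
 -1.0, 61.0] | 269 441 151 [4.0, -2.0, 64.0] | 270 444 155 [4.0, -3.0, 64.0] | 271 447 153 [5.0, -3.0, 67.0] | 272 450 158 [5.0, -4.0, 68.0] | 273 453 175 [5.0, -5.0, 69.0] | 274 456 200 [6.0, -6.0, 72.0] | 275 459 204 [6.0, -7.0, 73.0] | 276 462 176 [5.0, -7.0, 71.0] | 277 465 110 [-4.0, -12.0, 21.0] | 278 468 67 [-4.0, -13.0, 21.0] | 279 471 56 [-5.0, -14.0, 21.0] | 280 474 56 [-5.0, -15.0, 20.0] | 281 477 57 [-5.0, -16.0, 21.0] | 282 480 58 [-5.0, -17.0, 21.0] | 283 483 57 [-5.0, -18.0, 21.0] | 284 486 59 [-5.0, -19.0, 20.0] | 285 489 56 [-5.0, -20.0, 20.0] | 286 492 60 [-5.0, -21.0, 20.0] | 287 495 57 [-5.0, -22.0, 20.0] | 288 498 58 [-5.0, -23.0, 21.0] | 289 501 58 [-5.0, -24.0, 20.0] |
```

The gap measures about 9 mm, between the glass edge at crop x 396 and the jaw's lip root at x 427. That makes the 12 mm spacer the first to try. Next I'll look at it from above.

```bash
python3 -m creep '[[0,-18,50,10,0,0,0],[0,-18,50,10,0,0,0],[0,-18,50,10,0,0,-0.025],[0,-18,50,5,0,0,-0.025],[0,-18,50,0,0,0,0]]'; python3 -m creep '[[0,-18,50,0,0,0,0],[0,0,0,0,0,0,0],[0,0,0,0,0,0,0]]'
python3 - <<'E'
from h import *
p,d,T=wshot('w3');print(T[:3,3])
P=cloud("wrist",p,d,T);h=cv2.cvtColor(p,cv2.COLOR_RGB2HSV)
H,S,V=h[...,0].astype(int),h[...,1],h[...,2]
for n,m in dict(green=(H>50)&(H<85),blue=(H>100)&(H<125)).items():
    m=m&(S>90)&(P[...,2]>.08)&(P[...,2]<.096)&(P[...,1]>.15)
    k,l,st,ce=cv2.connectedComponentsWithStats(m.astype(np.uint8))
    i=1+st[1:,4].argmax();v,u=np.where(l==i)
    q=onz("wrist",np.c_[u,v],.088,T)[:,:2]*1000;print(n,st[i],np.median(P[l==i][:,2]),cv2.minAreaRect(q.astype(np.float32)))
cv2.imwrite('pics/w3b.png',cv2.resize(p[70:300,100:400],(800,600),interpolation=cv2.INTER_CUBIC)[:,:,::-1])
E
```

```text
t: 2.7
eef_pos: [0.4684, 0.1773, 0.1731]
tool_rot: [-0.0, 0.999, 0.051, 0.002]
contact_force: [0.1, 0.4, -0.4]
gripper_width: 0.504
grasp_force: 0.0
t: 3.08
eef_pos: [0.4506, 0.2257, 0.172]
tool_rot: [0.0, 0.999, 0.051, 0.001]
contact_force: [0.3, -0.4, -0.4]
gripper_width: 0.499
grasp_force: 0.0
[0.51586099 0.23279842 0.34494385]
green [251 157  13  33 401] 0.0880688374258699 ((465.455322265625, 224.71194458007812), (29.2791690826416, 10.794242858886719), 5.732870578765869)
blue [251  88  14  36 459] 0.08796363334979113 ((523.5040893554688, 230.47821044921875), (28.660831451416016, 10.927199363708496), 5.7437849044799805)
```

View pics/w3b.png

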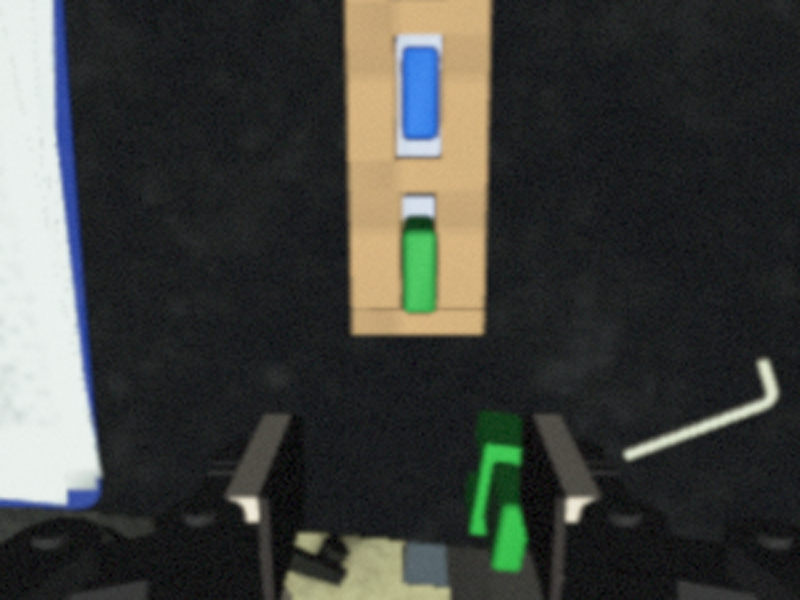

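Green tab 12 is centred at (465.5, 224.7) mm with yaw 5.7°, and the tool is already aligned with it. Descending and gripping.

```bash
python3 -m creep '[[0,14.5,-1,-40,0,0,0],[0,0,0,-40,0,0,0],[0,0,0,-33,0,0,0],[0,0,0,0,0,0,0]]' 60;  python3 -m creep '[[-1,0,0,0,0,0,0],[-1,0,0,0,0,0,0],[-1,0,0,0,0,0,0],[-1,0,0,0,0,0,0]]'
```

```text
t: 3.62
eef_pos: [0.4631, 0.2231, 0.0564]
tool_rot: [0.001, 0.999, 0.051, -0.002]
contact_force: [0.5, 0.3, 0.4]
gripper_width: 0.499
grasp_force: 0.0
t: 4.12
eef_pos: [0.4643, 0.2262, 0.0589]
tool_rot: [-0.0, 0.999, 0.052, 0.001]
contact_force: [-0.4, 0.7, 0.6]
gripper_width: -0.003
grasp_force: 0.0
```

The fingers shut on nothing, so I'll look before doing anything else.

Run:
```python
from h import *
p,d,T=wshot('w4');o=get_obs();print(o['gripper_width'],o['grasp_force'],o['contact_force'])
s,_=read_camera("scene")
a=cv2.resize(p,(480,360));b=cv2.resize(s[200:300,120:280],(800,500),interpolation=cv2.INTER_CUBIC)[:360,:]
b=cv2.resize(s[205:295,135:265],(520,360),interpolation=cv2.INTER_CUBIC)[:,:320]
b=cv2.resize(s[205:295,140:260],(480,360),interpolation=cv2.INTER_CUBIC)
cv2.imwrite('pics/w4b.png',cv2.resize(np.hstack([a,b]),(800,300))[:,:,::-1])
```

```text
0.0033495226693130236 0.0 [ 0.38509092  0.07559041 -0.27403411]
```

View pics/w4b.png

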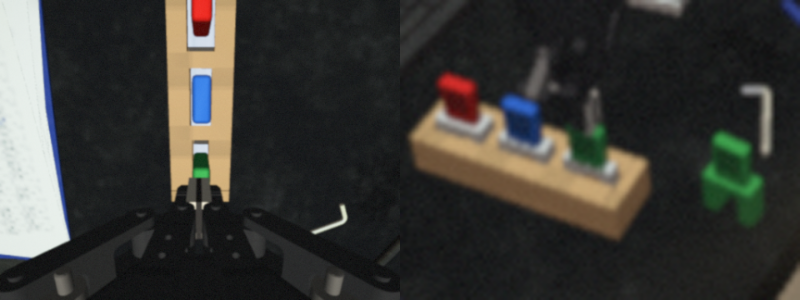

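Run:
```python
from h import *
f=np.load('w4.npz');p,d,T=f['p'],f['d'],f['T'];P=cloud("wrist",p,d,T)
q=np.linalg.inv(T)@[*get_obs()['eef_pos'],1];K=camera_params('wrist')['intrinsics'];print('tcp px',K[0,2]+K[0,0]*q[0]/-q[2],K[1,2]+K[1,1]*q[1]/q[2],q)
for u in (250,254,258):
  print(u,[(v,P[v,u].round(3).tolist(),p[v,u].tolist()) for v in range(185,262,6)])
s,ds=read_camera('scene');S=cloud('scene',s,ds)
h=cv2.cvtColor(s,cv2.COLOR_RGB2HSV)
for v in range(222,250,3): print(v,[S[v,u].round(3).tolist() for u in range(182,204,4)])
```

```text
tcp px 254.47556885286414 222.07523950193783 [ 2.26887332e-04 -1.81537786e-02 -1.84531738e-01  1.00000000e+00]
250 [(185, [0.486, 0.231, 0.049], [198, 208, 222]), (191, [0.481, 0.231, 0.047], [210, 220, 232]), (197, [0.479, 0.23, 0.053], [33, 63, 39]), (203, [0.479, 0.23, 0.067], [19, 59, 28]), (209, [0.479, 0.23, 0.077], [17, 60, 29]), (215, [0.479, 0.23, 0.087], [39, 112, 53]), (221, [0.476, 0.23, 0.088], [63, 181, 86]), (227, [0.472, 0.229, 0.088], [65, 126, 72]), (233, [0.474, 0.229, 0.101], [73, 70, 66]), (239, [0.474, 0.229, 0.108], [64, 61, 56]), (245, [0.474, 0.229, 0.114], [63, 62, 56]), (251, [0.474, 0.229, 0.12], [63, 63, 57]), (257, [0.474, 0.229, 0.125], [73, 70, 64])]
254 [(185, [0.486, 0.229, 0.049], [202, 211, 224]), (191, [0.481, 0.228, 0.047], [217, 224, 235]), (197, [0.479, 0.228, 0.054], [19, 58, 28]), (203, [0.479, 0.228, 0.066], [24, 61, 32]), (209, [0.479, 0.228, 0.078], [19, 57, 26]), (215, [0.479, 0.228, 0.087], [35, 118, 53]), (221, [0.476, 0.228, 0.088], [71, 190, 94]), (227, [0.473, 0.227, 0.089], [46, 118, 59]), (233, [0.474, 0.227, 0.1], [25, 23, 22]), (
[... 1468 characters left out ...]
567, 0.16, -0.002], [0.446, 0.275, 0.163], [0.446, 0.261, 0.15], [0.453, 0.239, 0.127], [0.452, 0.224, 0.114], [0.516, 0.132, -0.002]]
240 [[0.563, 0.167, -0.006], [0.55, 0.165, -0.002], [0.466, 0.241, 0.111], [0.455, 0.238, 0.115], [0.452, 0.226, 0.105], [0.51, 0.14, -0.004]]
243 [[0.507, 0.227, 0.066], [0.542, 0.175, -0.001], [0.468, 0.24, 0.099], [0.454, 0.24, 0.106], [0.451, 0.229, 0.097], [0.5, 0.153, 0.001]]
246 [[0.508, 0.228, 0.055], [0.51, 0.211, 0.037], [0.478, 0.231, 0.073], [0.463, 0.232, 0.082], [0.452, 0.229, 0.086], [0.494, 0.163, 0.001]]
249 [[0.505, 0.233, 0.049], [0.502, 0.222, 0.04], [0.497, 0.211, 0.033], [0.465, 0.231, 0.069], [0.453, 0.229, 0.073], [0.488, 0.172, -0.0]]
```

Run:
```python
from h import *
M=camera_params('wrist')['mount']
for n in('w2','w3','w4'):
    f=np.load(n+'.npz');p,d,T=f['p'],f['d'],f['T']
    C=cloud("wrist",p,d,M)  # tool frame
    m=(d>0)&(d<.175)&(C[...,2]>-.09)&(abs(C[...,1])<.05)
    v,u=np.where(m);q=C[m]
    print(n,m.sum(),'max tool z',np.percentile(q[:,2],[50,95,99,100]).round(4))
    for side in(1,-1):
        s=q[(q[:,1]*side>0)];s=s[np.argsort(-s[:,2])[:60]];print(side,s.mean(0).round(4),s.min(0).round(4),s.max(0).round(4))
```

```text
w2 10055 max tool z [-0.0833 -0.0439 -0.0366 -0.0316]
1 [ 0.001   0.022  -0.0349] [-0.0102  0.0212 -0.0372] [ 0.0102  0.0279 -0.0316]
-1 [ 0.0006 -0.022  -0.035 ] [-0.0105 -0.0274 -0.0371] [ 0.0103 -0.0212 -0.0318]
w3 10046 max tool z [-0.0833 -0.0438 -0.0366 -0.0319]
1 [ 0.001   0.0219 -0.035 ] [-0.0098  0.0213 -0.0369] [ 0.0102  0.0275 -0.0321]
-1 [ 0.0004 -0.0219 -0.0349] [-0.0106 -0.0279 -0.037 ] [ 0.0103 -0.0212 -0.0319]
w4 14667 max tool z [-0.0668  0.0226  0.0236  0.0263]
1 [0.1282 0.0208 0.0239] [0.1224 0.0125 0.0236] [0.1331 0.0283 0.0251]
-1 [ 0.1286 -0.0165  0.0242] [ 0.1219 -0.0258  0.0236] [ 0.1338 -0.0099  0.0263]
```

The depth data puts the fingertips about 30 mm behind the nominal TCP, so they shut just above the tab. The left half of the picture shows the tips at (198,180) over the green tab top. I'll lift, open, and go 30 mm lower than before.

```bash
python3 -m creep '[[0,0,0,12,0,0,0],[0,0,0,0,0,0,0],[0,0,0,0,0,0,0],[0,0,0,0,0,0,0]]'
python3 - <<'E'
from h import *
o=get_obs();print(o['eef_pos'],o['gripper_width'])
M=camera_params('wrist')['mount'];p,d=read_camera('wrist');C=cloud("wrist",p,d,M)
m=(d>0)&(d<.16)&(C[...,2]<0)&(C[...,2]>-.045)&(abs(C[...,1])<.05)&(abs(C[...,0])<.02);print(m.sum(),C[m].max(0),C[m].min(0),C[m].mean(0))
E
```

```text
t: 4.78
eef_pos: [0.4639, 0.2259, 0.0702]
tool_rot: [0.0, 0.999, 0.052, -0.0]
contact_force: [-0.2, 0.2, -0.5]
gripper_width: 0.501
grasp_force: 0.0
[0.46386634 0.22591302 0.07017496] 0.5006612131639935
584 [ 0.01082478  0.03444756 -0.03170242] [-0.01187202 -0.03493136 -0.04497605] [ 0.00403183 -0.00043693 -0.03999635]
```

```bash
python3 -m creep '[[0,0,-1,-20,0,0,0],[0,0,0,-13,0,0,0],[0,0,0,-8,0,0,0],[0,0,0,0,0,0,0]]' 60;  python3 -m creep '[[-1,0,0,0,0,0,0],[-1,0,0,0,0,0,0],[-1,0,0,0,0,0,0],[-1,0,0,0,0,0,0]]'
```

```text
t: 5.32
eef_pos: [0.4636, 0.2249, 0.0287]
tool_rot: [0.0, 0.999, 0.052, -0.001]
contact_force: [0.3, -0.9, 0.0]
gripper_width: 0.499
grasp_force: 0.0
t: 5.82
eef_pos: [0.4645, 0.2254, 0.0299]
tool_rot: [-0.0, 0.999, 0.052, 0.001]
contact_force: [-1.1, -0.3, 6.0]
gripper_width: 0.129
grasp_force: 59.0
```

Gripped, with width 0.13 as expected for the 12 mm tab. Lifting and carrying it to above the gap.

```bash
python3 -m creep '[[-1,0,0,30,0,0,0],[-1,0,0,48,0,0,0],[-1,18,-50.5,12,0,0,0.03],[-1,18,-50.5,0,0,0,0.034],[-1,18,-50.5,0,0,0,0.03]]'; python3 -m creep '[[-1,18,-50.5,0,0,0,0],[-1,18,-50.5,0,0,0,0],[-1,17,-50.5,0,0,0,0],[-1,0,0,0,0,0,0],[-1,0,0,0,0,0,0]]'
python3 - <<'E'
from h import *
p,d,T=wshot('w5');print(get_obs()['eef_pos'])
cv2.imwrite('pics/w5b.png',cv2.resize(p[60:260,120:390],(800,592),interpolation=cv2.INTER_CUBIC)[:,:,::-1])
E
```

```text
t: 6.45
eef_pos: [0.5183, 0.0719, 0.1195]
tool_rot: [0.0, 0.995, 0.1, 0.0]
contact_force: [0.9, 0.6, -0.8]
gripper_width: 0.128
grasp_force: 58.5
t: 7.08
eef_pos: [0.5704, -0.0774, 0.1189]
tool_rot: [-0.0, 0.995, 0.099, -0.0]
contact_force: [-0.1, -0.6, -0.1]
gripper_width: 0.126
grasp_force: 58.5
[ 0.57042941 -0.07654262  0.11896548]
```

View pics/w5b.png

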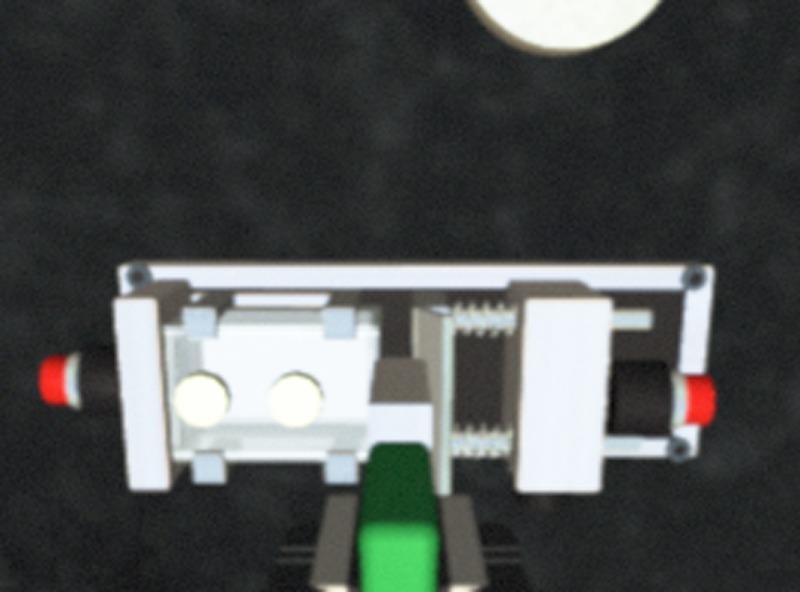

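The spacer's front leg is at crop px (372–428, 360–402), nicely parallel to the holder. The glass edge is at x≈381 and the lip root at x≈413. I'll measure the relative y now.

Run:
```python
from h import *
f=np.load('w5.npz');p,d,T=f['p'],f['d'],f['T'];P=cloud("wrist",p,d,T)
t=np.array([120,60]);pt=lambda c,z: onz("wrist",[[c[0]/2.963-.33+120,c[1]/2.96-.33+60]],z,T)[0]
L=pt((118,266),.02);R=pt((714,266),.02);ax=(L-R)/np.linalg.norm(L-R);yaw=np.arctan2(-ax[0],ax[1]);print('yaw',np.degrees(yaw), 'tool',np.degrees(2*np.arctan2(.0995,.995)),np.linalg.norm(L-R))
X=np.array([np.cos(yaw),np.sin(yaw)]);Y=np.array([-X[1],X[0]]);O=get_obs()['eef_pos'][:2]
l=((P[...,:2]-O)@np.c_[X,Y])*1000
g=cv2.cvtColor(p,cv2.COLOR_RGB2GRAY)
for cv in(340,):
    v=round(cv/2.96+60);print('gap row',[(u,g[v,u],l[v,u].round(1).tolist(),round(P[v,u,2]*1000)) for u in range(244,264)])
for cv in(370,380,390):
    v=round(cv/2.96+60)
    m=(P[v,:,2]>.075)&(P[v,:,2]<.15)&(l[v,:,0]<40);u=np.where(m)[0];u=u[(u>235)&(u<275)]
    print('leg',u.min(),u.max(),l[v,u.min()].round(1),l[v,u.max()].round(1),P[v,u,2].round(3)[[0,len(u)//2,-1]])
m=(abs(P[...,2]-.17)<.006)&(p[...,1]>1.4*p[...,0]);print('tab',np.median(l[m],0),np.median(P[m][:,2]), np.percentile(l[m][:,1],[2,98]))
```

```text
yaw 11.394675409709887 tool 11.421186274999286 0.18810129502220005
gap row [(244, np.uint8(239), [17.1, 7.7], 56), (245, np.uint8(233), [17.3, 6.9], 57), (246, np.uint8(216), [17.0, 6.1], 56), (247, np.uint8(172), [17.2, 5.2], 56), (248, np.uint8(102), [15.1, 4.6], 46), (249, np.uint8(63), [9.9, 4.2], 21), (250, np.uint8(61), [9.8, 3.3], 20), (251, np.uint8(53), [9.6, 2.4], 20), (252, np.uint8(55), [9.6, 1.4], 20), (253, np.uint8(58), [9.5, 0.4], 19), (254, np.uint8(56), [9.7, -0.5], 20), (255, np.uint8(56), [9.9, -1.5], 21), (256, np.uint8(57), [9.6, -2.4], 20), (257, np.uint8(59), [9.9, -3.4], 21), (258, np.uint8(91), [9.9, -4.3], 21), (259, np.uint8(144), [11.8, -5.1], 31), (260, np.uint8(173), [17.3, -5.5], 57), (261, np.uint8(159), [17.5, -6.3], 58), (262, np.uint8(148), [18.1, -7.0], 61), (263, np.uint8(148), [18.3, -7.8], 62)]
leg 246 264 [22.   4.5] [22. -7.] [0.111 0.111 0.111]
leg 245 264 [21.9  4.9] [22.1 -6.7] [0.119 0.118 0.119]
leg 245 265 [22.   4.6] [22. -7.] [0.128 0.128 0.128]
tab [14.72625817 -0.61809576] 0.1727111211815045 [-6.71295692  5.51083093]
```

The spacer centre needs about 1.2 mm more toward -y to sit clear of the glass. Correcting that, then descending in small guarded steps.

```bash
python3 -m creep '[[-1,1.5,-1,-15,0,0,0],[-1,0,0,-10,0,0,0],[-1,0,0,-5,0,0,0],[-1,0,0,0,0,0,0]]'; python3 -m creep '[[-1,0,0,-4,0,0,0],[-1,0,0,0,0,0,0]]';python3 -m creep '[[-1,0,0,-4,0,0,0],[-1,0,0,0,0,0,0]]'
```

```text
t: 7.62
eef_pos: [0.5721, -0.0787, 0.0887]
tool_rot: [-0.0, 0.995, 0.099, -0.001]
contact_force: [-0.3, 0.6, 0.1]
gripper_width: 0.124
grasp_force: 58.5
t: 7.88
eef_pos: [0.5724, -0.079, 0.0852]
tool_rot: [0.0, 0.995, 0.099, -0.0]
contact_force: [-1.1, -0.2, -1.2]
gripper_width: 0.131
grasp_force: 58.5
t: 8.12
eef_pos: [0.5723, -0.0787, 0.0811]
tool_rot: [-0.0, 0.995, 0.099, -0.0]
contact_force: [-1.2, 1.5, -0.6]
gripper_width: 0.129
grasp_force: 58.6
```

```bash
for i in 1 2 3; do python3 -m creep '[[-1,0,0,-3,0,0,0],[-1,0,0,0,0,0,0]]' | grep -E 'eef|contact|width'; done
```

```text
eef_pos: [0.5724, -0.0787, 0.0781]
contact_force: [0.2, 0.9, -0.5]
gripper_width: 0.13
eef_pos: [0.5724, -0.0787, 0.0751]
contact_force: [-0.1, 1.7, 0.1]
gripper_width: 0.136
eef_pos: [0.5722, -0.0788, 0.0719]
contact_force: [-1.0, 2.4, -0.8]
gripper_width: 0.13
```

```bash
for i in 1 2 3; do python3 -m creep '[[-1,0,0,-4,0,0,0],[-1,0,0,-4,0,0,0],[-1,0,0,0,0,0,0]]' | grep -E 'eef|contact|width'; done
```

```text
eef_pos: [0.5721, -0.0789, 0.0637]
contact_force: [-0.7, 1.5, -0.9]
gripper_width: 0.13
eef_pos: [0.5722, -0.0789, 0.0558]
contact_force: [-1.7, 2.2, -1.1]
gripper_width: 0.129
eef_pos: [0.5722, -0.0789, 0.0479]
contact_force: [-1.3, 1.8, -0.4]
gripper_width: 0.13
```

```bash
for i in 1 2 3 ; do python3 -m creep '[[-1,0,0,-2,0,0,0],[-1,0,0,0,0,0,0]]' | grep -E 'eef|contact|width'; done
```

```text
eef_pos: [0.5725, -0.0789, 0.0462]
contact_force: [0.1, 2.0, -1.4]
gripper_width: 0.127
eef_pos: [0.5725, -0.079, 0.0442]
contact_force: [-0.1, 1.7, -0.5]
gripper_width: 0.129
eef_pos: [0.5724, -0.079, 0.0421]
contact_force: [0.3, 2.1, -0.9]
gripper_width: 0.129
```

```bash
for i in 1 2; do python3 -m creep '[[-1,0,0,-0.7,0,0,0],[-1,0,0,0,0,0,0]]' | grep -E 'eef|contact|width'; done
```

```text
eef_pos: [0.5725, -0.079, 0.0419]
contact_force: [-1.7, 1.8, 3.0]
gripper_width: 0.124
eef_pos: [0.5726, -0.079, 0.0419]
contact_force: [-3.6, 2.0, 10.4]
gripper_width: 0.128
```

It is on the bed, with 10 N of vertical contact. The jaw's side force of about 2 N means it has been pushed back roughly 3 mm. Releasing with a small opening and lifting.

```bash
python3 -m creep '[[-1,0,0,0.8,0,0,0],[-0.55,0,0,0,0,0,0],[-0.55,0,0,0,0,0,0],[-0.55,0,0,0,0,0,0]]'|grep -E 'eef|contact|width'; python3 -m creep '[[-0.55,0,0,20,0,0,0],[-0.55,0,0,30,0,0,0],[-0.5,0,0,40,0,0,0],[-0.5,0,0,40,0,0,0],[-0.5,0,0,0,0,0,0]]'
python3 - <<'E'
from h import *
p,d,T=wshot('w6');P=cloud("wrist",p,d,T)
yaw=np.radians(11.37);X=np.array([np.cos(yaw),np.sin(yaw)]);Y=np.array([-X[1],X[0]]);O=np.array([.57369,-.0828])
l=((P[...,:2]-O)@np.c_[X,Y])*1000
m=(p[...,1]>1.4*p[...,0])&(p[...,1]>90)&(P[...,2]>.09)&(P[...,2]<.11);q=l[m];print('tab',m.sum(),np.median(q,0),np.median(P[m][:,2]),q.min(0),q.max(0))
m=(P[...,2]>.066)&(P[...,2]<.076)&(l[...,1]<10)&(l[...,1]>-20)&(abs(l[...,0])<28);print('lip',np.percentile(l[m][:,1],[3,50,97]))
f=np.load('w2.npz');P2=cloud("wrist",f['p'],f['d'],f['T']);l2=((P2[...,:2]-O)@np.c_[X,Y])*1000
m=(P2[...,2]>.066)&(P2[...,2]<.076)&(l2[...,1]<10)&(l2[...,1]>-20)&(abs(l2[...,0])<28);print('lip before',np.percentile(l2[m][:,1],[3,50,97]))
cv2.imwrite('pics/w6b.png',cv2.resize(p[70:320,90:420],(792,600),interpolation=cv2.INTER_CUBIC)[:,:,::-1])
E
```

```text
eef_pos: [0.5727, -0.0795, 0.0416]
contact_force: [0.6, 0.5, -0.2]
gripper_width: 0.225
t: 12.38
eef_pos: [0.5749, -0.0792, 0.1751]
tool_rot: [0.001, 0.995, 0.099, 0.003]
contact_force: [0.8, -0.7, -0.8]
gripper_width: 0.249
grasp_force: 0.0
tab 420 [0.99589193 6.06076758] 0.1000631554590875 [-14.27969374   0.71868484] [14.87078491 11.5100413 ]
lip [-10.20430725  -7.44498445   5.28666789]
lip before [-8.06358767 -5.55982339 -3.18311228]
```

View pics/w6b.png

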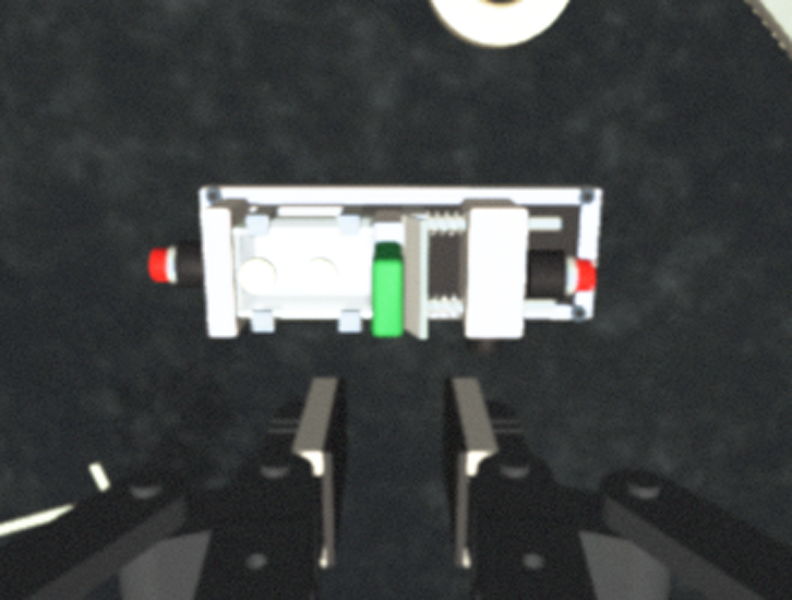

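The green spacer is upright in the gap at px (387,295) and seated, with its tab top at 100 mm. The jaw lip has been pushed back about 2 mm, and the arm is clear. The other spacers never left their slots.

```bash
python3 -c "
from station import *
print(hand_in())"
```

```text
the job is handed in; nothing more can be done
None
```

I handed the job in with the 12 mm (green) spacer upright on the bed in the gap, pushing the jaw back about 2 mm so the spring holds the cell; I never moved the 16 and 20 mm spacers, because the gap measured only 9–10 mm and the 12 mm one fitted first time.

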